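# Latch the casting mould shut

### The arm

A 6-joint arm with a two-finger parallel gripper is mounted at the origin on a cart in front of the work surface, level with it; the furniture and walls round the work are solid. World frame = base frame: x ahead of the robot, y to its left, z up, the work surface at z = 0. Lengths are in m, angles in rad, forces in N, time in s.
With the tool pointing down it reaches from about 0.3 to 0.825 m from the base axis. Payload 5.4 kg.
Tool frame: the origin (TCP) lies at the very end of the fingers, on their centre line; the grasp point (between the pads) lies 19 mm behind it; z points along the fingers, y is the line along which they close (so a half turn about z gives the same grasp; the last joint's range is limited). The gripper opens to 92 mm and grips with 3 to 60 N. Pads are 20 mm wide; open, the fingers measure 128 mm over their backs; the gripper's body (75 mm by 189 mm) begins 69 mm behind the grasp point.
Start: joints at [-1.447, 0.158, 1.597, -0, 1.386, -0.21], TCP at [0.188, -0.543, 0.215] pointing down, gripper open.
Joint ranges: [-2.91, 2.91], [-0.94, 2.29], [0.18, 2.7], [-1.29, 4.43], [0.17, 2.64], [-3, 3]. Speed limits (rad/s): [2.57, 2.57, 3.14, 3.14, 3.14, 3.14].

### API

Orientations are given as a rotation vector (axis times angle).
In Python, from workcell import bot gives the robot as it stands. Calls block until the motion is done:
- bot.goto(position, orientation): joint-space move of the TCP to a pose.
- bot.line_to(position, rot=None, max_speed=0.15): straight line of the TCP; rot=None keeps the orientation; max_speed is the mean speed in m/s.
- bot.set_joints(angles): joint-space move.
- bot.set_gripper(opening, newtons=None): opening from 0.0 (shut) to 1.0 (fully open); newtons is the grip in N (None keeps the last); returns when the fingers have stopped.
- bot.hold(seconds).
- bot.inverse_kinematics(position, orientation): joint angles nearest the present ones, or None.
- bot.read_camera(name): name is "scene" or "side" or "wrist"; returns a dict with "pixels" (480x640x3 uint8, blue, green, red), "fx", "fy", "cx", "cy" (pixels), "k1" (the pictures are not rectified: a ray, as slopes to the right and down, at radius r is drawn at 1 + k1 r^2 times it, then the intrinsics apply), "R" (3x3) and "t" (3): a world point X has camera coordinates R X + t. Camera axes: x right, y down, z forward; pixel columns grow to the right and rows downward; lengths in m; the calibration is good to about 2 mm. A picture is of the moment at which its call begins. There is no depth.
A pose or a line that the arm cannot do raises bot.MotionError and nothing moves.
- bot.job_done(): hands the job in; it is judged then, once.
Readings, each from a call of its own:
- bot.current_clock(): time.
- bot.current_joints(): joint angles.
- bot.current_joint_vel(): joint speeds.
- bot.current_effort(): joint torques, N m.
- bot.current_ee_pos(): TCP position.
- bot.current_tool_rot(): TCP orientation.
- bot.current_contact_force(): force on the tool from outside, world axes, zero at the start.
- bot.current_ft_torque(): the same for the moment, N m.
- bot.current_opening(): opening from 0.0 (shut) to 1.0 (fully open).
- bot.current_grip_force(): force on a finger pad.
Only numpy, scipy, OpenCV 4.12 (cv2) and the standard library are available. Lean on these libraries where they do the work, as an engineer would, in place of code of your own. Each camera call takes 0.05 s, during which the arm holds its last target. There are 200 camera calls.

### The job

Close up the aluminium casting mould: push its sliding half fully home against the fixed half, then tip the latch's wire loop over so that its crossbar drops behind the nose of the keeper, and press the red lever down flat until it snaps over centre. Leave everything else on the bench where it stands.

Things in the scene. Friction and masses are not known exactly. Their poses are not given: they have to be found in the camera images.
- mould: Two-part aluminium mould fixed on a dark base plate 110 x 290 x 12 mm (x, y, z). Origin below the parting face at bench level; +y to the fixed half (y 0 to 135 mm) with the latch, -y to the sliding half (shut: y -85 to 0) with the keeper. Halves: 84 mm wide, z 12 to 62 mm. Latch and keeper stand on top, at x = 0. Rails 10 mm high run beside the sliding half; the plate ends at y = -150.
- push_pad (a point): Middle of the outer face of the black rubber pad (60 mm wide, 32 mm high) on the sliding half's far end: push it towards +y of the mould. It is 38 mm above the bench, 26 mm above the base plate.
- half (a joint): How far the sliding half is open, m: 0 = shut against the fixed half, 0.06 = end of travel. Slides with about 2.5 N of friction and stays where it is left.
- lever (a joint): Angle of the red lever, rad: 0 = flat, pointing to +y of the mould (latched); 1.57 = upright; 2.0 = stop, tipped towards the keeper. Stiff hinge: stays where it is left. Press it from upright to 0, away from the keeper. With the loop hooked it resists from about 1.0 on (2 to 3 N at the tip), passes centre at about 0.3, then snaps down by itself.
- lever_tip (a point): Middle of the free end of the red lever, 74 mm from its pivot. The lever plate is 24 mm wide and 4 mm thick, with a lip 10 mm high at its end.
- loop (a joint): Angle of the wire loop on the lever, rad, about a pin on the lever 20 mm from the lever's pivot (above it when the lever is upright). 3.0 = leaning against the lever; loop minus lever = its slope above level on the keeper side. Slight friction: it stays up near upright, and falls by itself on the keeper side once that slope is under about 1.0.
- loop_bar (a point): Middle of the loop's crossbar: steel, 8 mm in diameter, 42 mm long, along x of the mould, 96 mm from the loop's pin; with loop and lever up it is some 40 mm above the lever's tip. The loop is 48 mm wide, its legs either side of the lever; they are sprung and stretch up to 4 mm when drawn tight.
- keeper (a point): Centre of the crossbar's seat behind the keeper's nose, on the sliding half; axes as the mould's. The steel nose, 26 mm wide, stands on the latch side (+y) of it, leans over it and rises 8 mm above it. With the half shut and the lever near upright the falling crossbar lands 4 to 12 mm beyond (-y), behind the nose; turning the lever down draws it against the nose.
- paste_jar: White jar with blue lid, 56 mm in diameter, 70 mm high, standing; origin under its centre. Leave alone.
- roller_a: Black roller, 33 mm in diameter, 38 mm high, standing; origin under its centre. Leave alone.
- roller_b: Pale roller, 33 mm in diameter, 38 mm high, standing; origin under its centre. Leave alone.
- box_small: Small brown cardboard box 63 x 89 x 61 mm; origin under its centre. Leave alone.
- pliers: Red-handled pliers lying flat, 173 x 57 x 12 mm; origin under the centre. Leave alone.
- lever_pivot (a point): Middle of the red lever's hinge axis, which runs along x of the mould, 14 mm above the fixed half's top and 76 mm above the bench; axes as the mould's.

How it is judged:
By the outcome, as a careful person would: the job done as asked, in the order asked, and still so for the second after the job is handed in, with the robot touching nothing.
It also fails if it takes over 48 s, if anything falls off the work surface, if the arm or the gripper's body presses on something with over 40 N, if the wrist force passes 120 N, or if a joint passes its speed limit or range.

## Working session

There is one attempt and no reset: what is moved stays moved. The work goes in short steps, each a Python script; the robot and the scene stay as the last script left them, time stands still between calls to the robot, and variables do not carry over. Pictures are saved under pics/ and viewed, at most 10 in all, crops included, and the job is handed in when it is done.

```bash
ls; mkdir -p pics; python3 - <<'E'
from workcell import bot
import cv2,numpy as np
for n in ("scene","side"):
    c=bot.read_camera(n); cv2.imwrite(f"pics/{n}0.png",c["pixels"])
    print(n,c["fx"],c["cx"],c["cy"],c["k1"],np.round(c["R"],3).tolist(),np.round(c["t"],3), np.round(-c["R"].T@c["t"],3))
print(bot.current_clock(),bot.current_tool_rot())
E
```

```text
pics
scene 469.8017789431219 319.1830591375162 242.30592633502826 -0.059742185209844756 [[-0.576, -0.817, 0.012], [-0.527, 0.36, -0.77], [0.625, -0.45, -0.638]] [0.271 0.35  1.145] [-0.375  0.611  0.997]
side 596.2527052559855 320.4642275203585 239.12359232971062 0.014000557459599272 [[1.0, -0.022, 0.0], [-0.007, -0.356, -0.934], [0.021, 0.934, -0.357]] [-0.516  0.068  1.726] [ 0.481 -1.599  0.679]
0.1 [-3.09628557e+00 -5.21567869e-01 -7.36632945e-05]
```

View pics/scene0.png

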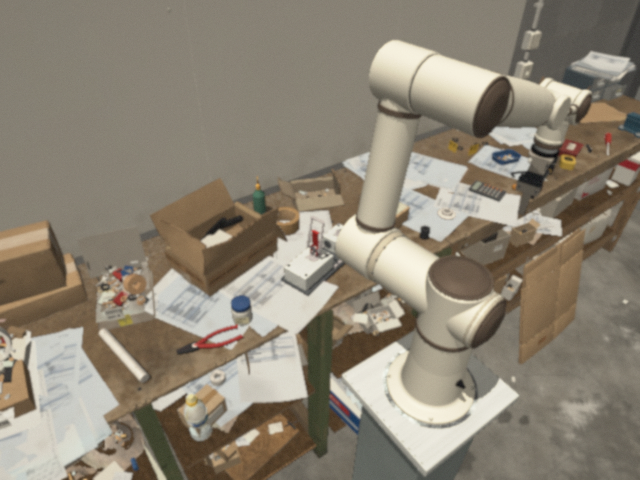

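View pics/side0.png

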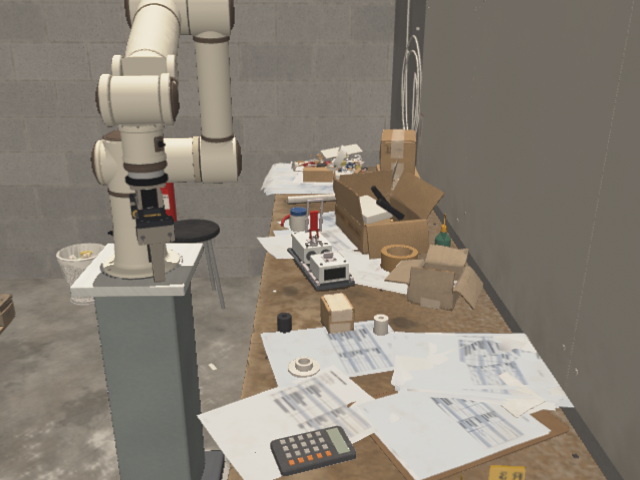

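Side view: the mould is at about (320,260), its sliding half towards the camera, lever and loop up at (314,215). I'll enlarge that area.

```bash
python3 - <<'E'
import cv2
a=cv2.imread("pics/side0.png")[192:296,275:365]
b=cv2.imread("pics/scene0.png")[205:300,270:350]
cv2.imwrite("pics/c1.png",cv2.hconcat([cv2.resize(a,None,fx=4.5,fy=5.5,interpolation=cv2.INTER_CUBIC),cv2.resize(cv2.copyMakeBorder(b,0,9,0,0,cv2.BORDER_CONSTANT),None,fx=4.5,fy=5.5,interpolation=cv2.INTER_CUBIC)]))
E
```

```text
(no output)
```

View pics/c1.png

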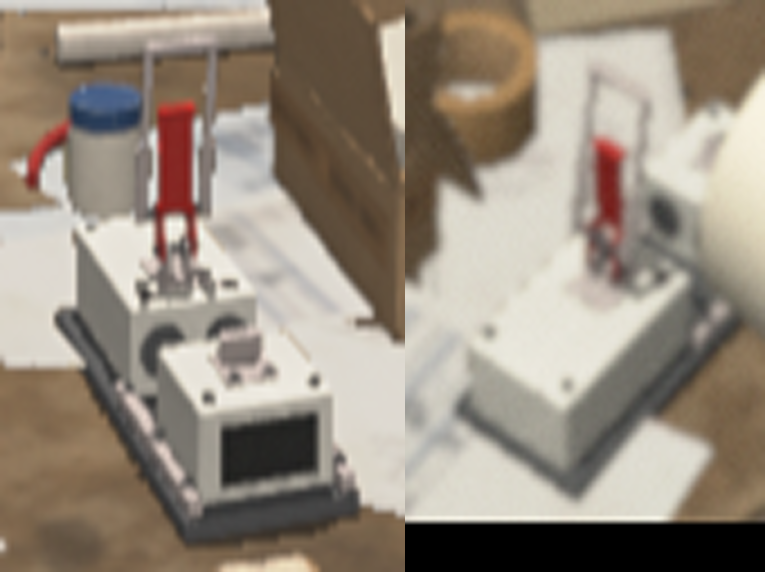

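The crop shows the mould partly open, with lever and loop near upright. I'll fit the mould pose from the corners in both views.

```bash
cat > h.py <<'E'
import numpy as np,cv2
from workcell import bot
from scipy.optimize import least_squares
def proj(c,X):
    K=np.array([[c["fx"],0,c["cx"]],[0,c["fy"],c["cy"]],[0,0,1]])
    R,t=np.asarray(c["R"]),np.asarray(c["t"])
    return cv2.projectPoints(np.atleast_2d(np.asarray(X,float)),cv2.Rodrigues(R)[0],t.reshape(3,1),K,np.array([c["k1"],0,0,0.]))[0][:,0]
def m2w(p,X):
    X=np.atleast_2d(X).astype(float);c,s=np.cos(p[2]),np.sin(p[2])
    return X@np.array([[c,s,0],[-s,c,0],[0,0,1]])+[p[0],p[1],0]
E
cat > fit.py <<'E'
from h import *
S=bot.read_camera("side");C=bot.read_camera("scene")
s=lambda u,v:(275+u/4.5-.4,192+v/5.5-.4)
k=lambda u,v:(270+(u-405)/4.5-.4,205+v/5.5-.4)
def pts(p):  # x,y,yaw,open,lever,loop(slope),pivot y
    o,L,G,py=p[3:7]
    pin=np.array([0,py+.02*np.cos(L),.076+.02*np.sin(L)])
    tip=[0,py+.074*np.cos(L),.076+.074*np.sin(L)]
    a=G-L   # slope above level on keeper side
    bar=pin+.096*np.array([0,-np.cos(a),np.sin(a)])
    return tip,bar,[
    (S,(-.042,-.085-o,.062),s(198,420)),(S,(.042,-.085-o,.062),s(334,390)),
    (S,(-.042,0,.062),s(133,312)),(S,(.042,0,.062),s(255,290)),(S,(-.042,.135,.062),s(75,228)),
    (S,(-.055,-.150,0),s(190,542)),(S,(.055,-.150,0),s(357,513)),(S,(-.055,.14,.012),s(57,312)),
    (S,(0,-.085-o,.038),s(270,447)),
    (C,(.042,.135,.062),k(470,348)),(C,(-.042,.135,.062),k(570,408)),(C,(-.042,0,.062),k(690,290)),(C,(-.055,.14,0),k(575,497)),
    (S,tip,s(178,103)),(C,tip,k(611,145)),(S,bar,s(182,45)),(C,bar,k(620,78))]
def f(p):
    return np.concatenate([(proj(c,m2w(p,X))[0]-q) for c,X,q in pts(p)[2]])
r=least_squares(f,[.5,0,0,.04,1.6,3,.03],loss="soft_l1");p=r.x
print(np.round(p,4));print(np.round(f(p).reshape(-1,2),1).tolist())
tip,bar,_=pts(p);print(m2w(p,[tip,bar]))
np.save("p.npy",p)
E
python3 fit.py
```

```text
[ 0.5088 -0.0386  0.2952  0.0523  1.5725  3.0443  0.0359]
[[0.4, -1.3], [0.5, 0.2], [-0.4, -0.3], [0.9, 0.2], [-0.4, -0.9], [-1.0, 0.9], [1.3, 0.5], [-0.7, -0.8], [-0.4, 0.2], [-0.9, -1.6], [-1.0, 0.0], [0.6, -2.9], [0.4, 2.0], [-0.0, 2.4], [0.1, 1.0], [0.1, -0.2], [0.3, 0.2]]
[[ 0.49835976 -0.00439297  0.14999989]
 [ 0.50109464 -0.01338574  0.19152941]]
```

```bash
cat >> h.py <<'E'
from scipy.spatial.transform import Rotation as Ro
p=np.load("p.npy") if __import__("os").path.exists("p.npy") else None
def rot(sgn=1):
    y=sgn*np.array([np.cos(p[2]),np.sin(p[2]),0]);z=np.array([0,0,-1.])
    return Ro.from_matrix(np.c_[np.cross(y,z),y,z]).as_rotvec()
W=lambda x,y,z:m2w(p,[x,y,z])[0]
def fm():  # contact force in mould axes
    c,s=np.cos(p[2]),np.sin(p[2]);f=np.array(bot.current_contact_force());return np.round([c*f[0]+s*f[1],-s*f[0]+c*f[1],f[2]],1)
def ray(c,u,v,z):
    K=np.array([[c["fx"],0,c["cx"]],[0,c["fy"],c["cy"]],[0,0,1]])
    a=cv2.undistortPoints(np.array([[[u,v]]],float),K,np.array([c["k1"],0,0,0.]))[0,0]
    R=np.asarray(c["R"]);o=-R.T@c["t"];d=R.T@[*a,1];return o+d*(z-o[2])/d[2]
E
python3 - <<'E'
from h import *
S=bot.read_camera("side")
c,s=np.cos(p[2]),np.sin(p[2])
for n,u,v,z in [("box top c",336,302,.061),("rollA top",284,316,.038),("rollB top",381,318,.038),("box low left",327,333,0),("box low right",354,328,0),("jar",298,211,.07)]:
    X=ray(S,u,v,z);d=X[:2]-p[:2];print(n,np.round(X,3),"mould",np.round([c*d[0]+s*d[1],-s*d[0]+c*d[1]],3))
for sg in (1,-1):
    print(sg,rot(sg),[ (None if q is None else np.round(q,2)) for q in (bot.inverse_kinematics(W(0,y,z),rot(sg)) for y,z in ((-.175,.15),(-.17,.03),(-.09,.03),(.08,.16),(.1,.078)))])
E
```

```text
box top c [ 0.543 -0.382  0.061] mould [-0.067 -0.339]
rollA top [ 0.425 -0.404  0.038] mould [-0.186 -0.325]
rollB top [ 0.643 -0.418  0.038] mould [ 0.018 -0.402]
box low left [ 0.522 -0.415  0.   ] mould [-0.097 -0.364]
box low right [ 0.585 -0.394  0.   ] mould [-0.031 -0.362]
jar [0.449 0.256 0.07 ] mould [0.028 0.299]
1 [1.87055052 2.5240137  0.        ] [array([-0.56,  0.27,  1.6 ,  0.  ,  1.27, -0.85]), array([-0.55,  0.41,  1.68, -0.  ,  1.05, -0.84]), array([-0.45,  0.31,  1.81,  0.  ,  1.02, -0.74]), array([-0.17, -0.02,  1.9 ,  0.  ,  1.27, -0.47]), array([-0.13,  0.08,  1.97,  0.  ,  1.09, -0.43])]
-1 [ 2.5240137  -1.87055052  0.        ] [array([-0.56,  0.27,  1.6 ,  0.  ,  1.27,  2.29]), array([-0.55,  0.41,  1.68,  0.  ,  1.05,  2.3 ]), array([-0.45,  0.31,  1.81,  0.  ,  1.02,  2.4 ]), array([-0.17, -0.02,  1.9 ,  0.  ,  1.27,  2.68]), array([-0.13,  0.08,  1.97,  0.  ,  1.09,  2.71])]
```

```bash
python3 - <<'E'
from h import *
r=rot()
bot.set_gripper(0.0,20)
bot.goto(W(0,-.185,.17),r); bot.line_to(W(0,-.180,.032))
print(bot.current_clock(),fm())
y=-.135
bot.line_to(W(0,y,.032),max_speed=.1);print(fm())
while y<-.07:
    y+=.005 if y<-.105 else .002
    bot.line_to(W(0,y,.032),max_speed=.06)
    f=fm()
    if abs(f[1])>14:break
print(y,f,bot.current_ee_pos(),bot.current_clock())
bot.hold(.2)
C=bot.read_camera("side");cv2.imwrite("pics/s1.png",cv2.resize(C["pixels"][180:300,260:380],None,fx=5,fy=5,interpolation=cv2.INTER_CUBIC))
E
```

```text
4.4833 [ 0.6 -0.7 -0.2]
[-0.5 -0.3 -0.3]
-0.09499999999999997 [ -1.2 -18.6 -10.5] [ 0.53797118 -0.13433221  0.03231522] 7.8333
```

View pics/s1.png

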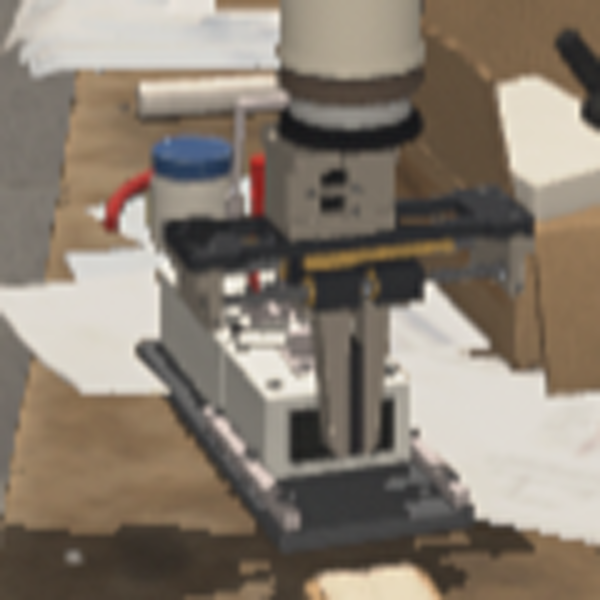

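The sliding half is shut: its top is flush with the fixed half, and contact came at the predicted y. Next, the loop.

```bash
python3 - <<'E'
from h import *
r=rot()
bot.line_to(W(0,-.115,.032)); bot.line_to(W(0,-.125,.25),max_speed=.3)
bot.goto(W(0,.085,.26),r); bot.line_to(W(0,.08,.163),max_speed=.2)
print(bot.current_clock(),fm())
for y in (.05,.04,.03,.02,.01,.0,-.008,-.014):
    bot.line_to(W(0,y,.163),max_speed=.08);print(y,fm())
bot.hold(.3)
C=bot.read_camera("side");a=cv2.resize(C["pixels"][180:280,270:350],None,fx=5,fy=5,interpolation=cv2.INTER_CUBIC)
C=bot.read_camera("scene");b=cv2.resize(C["pixels"][200:300,270:350],None,fx=5,fy=5,interpolation=cv2.INTER_CUBIC)
cv2.imwrite("pics/s2.png",cv2.hconcat([a,b]));print(bot.current_clock())
E
```

```text
10.725 [-0.4 -0.5  0.7]
0.05 [0.9 0.6 1.1]
0.04 [0.3 0.1 0.8]
0.03 [-0.4  0.2  0.9]
0.02 [1.2 0.6 0.3]
0.01 [-0.6  0.4 -0.2]
0.0 [ 0.7 -0.4 -0.2]
-0.008 [-0.1  1.6  0.9]
-0.014 [0.1 0.2 0.5]
13.525
```

View pics/s2.png

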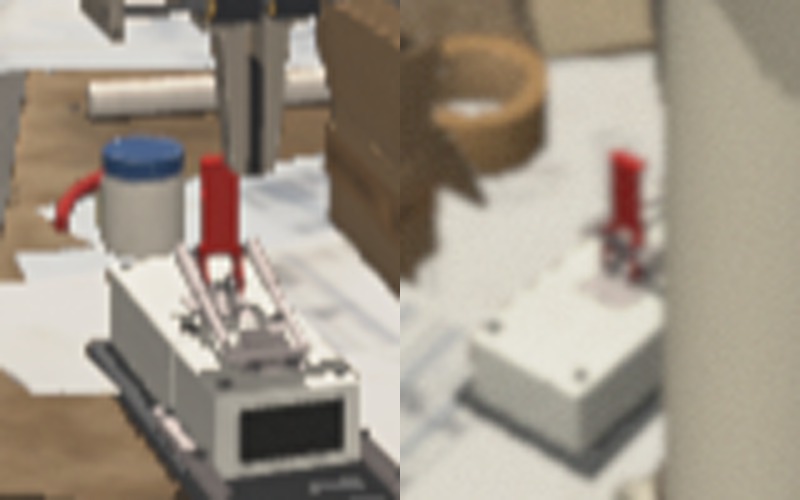

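The loop has fallen with its crossbar behind the nose at about (265,365), and the lever is upright at (220,200). Now I'll press the lever along its arc.

```bash
python3 - <<'E'
from h import *
py=p[6]; rr=.058
def tcp(L): return W(0,py+rr*np.cos(L)-.0025*np.sin(L)-.010,.076+rr*np.sin(L)+.0025*np.cos(L))
bot.line_to(W(0,.004,.134),max_speed=.1)
for L in (1.6,1.4,1.2,1.05,.9,.75,.6,.5,.4,.3,.2,.1,0.03):
    bot.line_to(tcp(L),max_speed=.06);print(L,fm())
z=tcp(.03)
while fm()[2]<6 and z[2]>.072:
    z=z-[0,0,.001]; bot.line_to(z,max_speed=.03)
print(z,fm(),bot.current_clock())
bot.line_to(z+[0,0,.15],max_speed=.25)
bot.goto(W(-.1,-.35,.30),rot())
C=bot.read_camera("side");a=cv2.resize(C["pixels"][180:280,270:350],None,fx=5,fy=5,interpolation=cv2.INTER_CUBIC)
C=bot.read_camera("scene");b=cv2.resize(C["pixels"][200:300,270:350],None,fx=5,fy=5,interpolation=cv2.INTER_CUBIC)
cv2.imwrite("pics/s3.png",cv2.hconcat([a,b]));print(bot.current_clock())
E
```

```text
1.6 [ 0.1 -0.2  0.5]
1.4 [-0.2  0.  -0. ]
1.2 [0.  0.1 0.8]
1.05 [ 0.2 -0.3 -0.8]
0.9 [0.3 0.2 0.6]
0.75 [-0.2  0.6  0.5]
0.6 [-0.1  0.1  0.5]
0.5 [-0.7  0.7  0.5]
0.4 [ 0.6  0.1 -0.9]
0.3 [-0.4  0.7 -0.3]
0.2 [0.1 0.4 0.1]
0.1 [ 0.4 -1.2  0.8]
0.03 [-9.3  2.6 22.1]
[0.48438549 0.0415568  0.08023861] [-9.3  2.6 22.1] 17.8083
20.3083
```

View pics/s3.png

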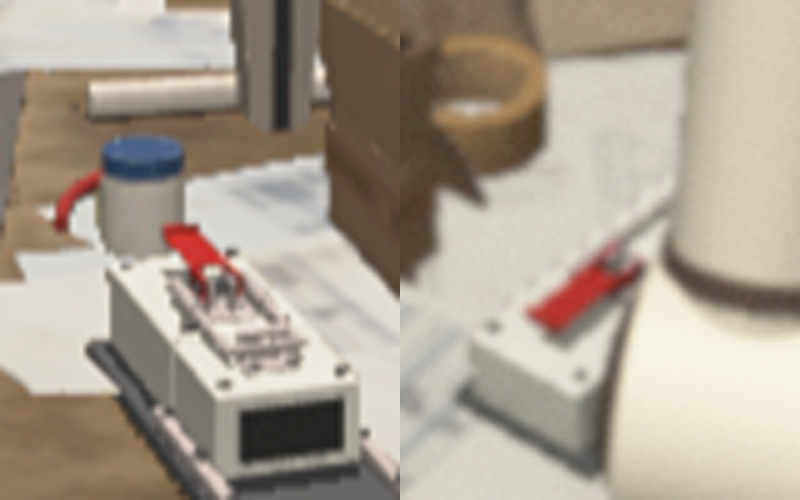

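The lever is down, but no resistance was felt, so the crossbar may not be hooked. I'll look at the keeper with the wrist camera.

```bash
python3 - <<'E'
from h import *
C=bot.read_camera("wrist");e=np.array(bot.current_ee_pos());R=Ro.from_rotvec(bot.current_tool_rot()).as_matrix()
o=R.T@(-C["R"].T@C["t"]-e);print("cam in tool",o,"axis",R.T@C["R"][2])
c=np.cos(.295)
# camera above/behind keeper, aim along
tgt=W(0,-.05,.07)
ax=R.T@C["R"][2]
pos=tgt-R@(o+ax*.26); print(pos)
bot.goto(pos,rot())
C=bot.read_camera("wrist");uv=proj(C,[W(0,-.05,.07),W(0,p[6],.076),W(0,-.085,.062)]);print(uv)
cv2.imwrite("pics/w1.png",C["pixels"])
S=bot.read_camera("side");np.save("side.npy",S["pixels"]);print(bot.current_clock())
E
```

```text
cam in tool [ 6.52795562e-02 -7.22753515e-05 -1.69473089e-01] axis [-2.35573464e-01  8.79242595e-04  9.71856147e-01]
[ 0.52433298 -0.09035028  0.15320953]
[[322.57579038 241.98706668]
 [322.56553935 103.07444457]
 [322.57860719 288.04633231]]
21.7583
```

View pics/w1.png

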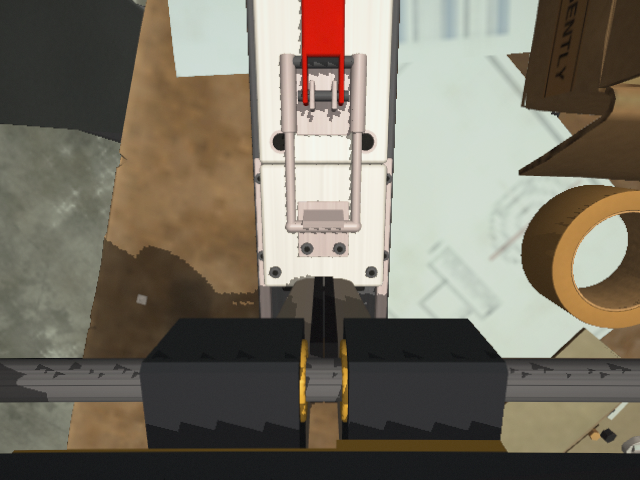

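The crossbar, at (323,228), is behind the nose at (323,215), and the half is shut. I'll check that the lever is really flat.

```bash
python3 - <<'E'
from h import *
bot.line_to(np.array(bot.current_ee_pos())+[0,0,.12],max_speed=.25)
S=bot.read_camera("side");W_=bot.read_camera("wrist");I=S["pixels"].astype(int)
m=(I[...,2]>140)&(I[...,1]<70)&(I[...,0]<70)
ys,xs=np.nonzero(m[200:260,290:350]);
print("red extents side: top",ys.min()+200,"at x",xs[ys==ys.min()]+290,"left",xs.min()+290,ys[xs==xs.min()]+200)
for L in (0,.1,.2,.3):
    print(L,[np.round(proj(S,W(x,p[6]+.074*np.cos(L),.076+.074*np.sin(L))),1).tolist() for x in (-.012,.012)])
I=W_["pixels"].astype(int);m=(I[...,2]>120)&(I[...,1]<70)&(I[...,0]<70);ys,xs=np.nonzero(m);print("wrist red",ys.min(),ys.max(),[proj(W_,W(0,p[6]+.074*np.cos(L),.076+.074*np.sin(L)))[0].round(1) for L in (0,.15,.3)])
cv2.imwrite("pics/s4.png",cv2.resize(S["pixels"][205:265,285:355],None,fx=10,fy=10,interpolation=cv2.INTER_CUBIC)[:600,:800])
print(bot.current_clock(),fm())
E
```

```text
red extents side: top 225 at x [304 305 306 308] left 303 [226 227]
0 [[[302.8, 229.4]], [[310.5, 228.5]]]
0.1 [[[302.8, 227.1]], [[310.5, 226.2]]]
0.2 [[[302.9, 224.9]], [[310.6, 224.0]]]
0.3 [[[303.0, 222.8]], [[310.8, 221.9]]]
wrist red 12 119 [array([324.8,  26.2]), array([324.8,  23.2]), array([324.8,  22.4])]
22.4917 [-0.4  0.1  0. ]
```

View pics/s4.png

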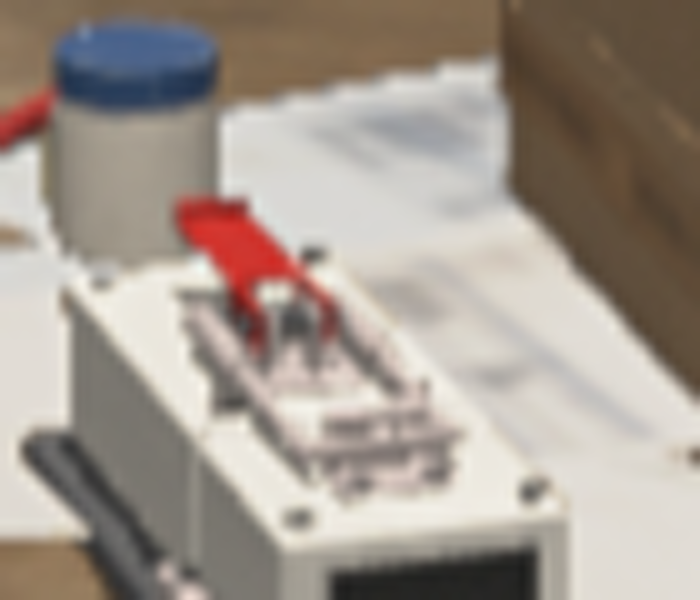

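```bash
python3 -c "
from h import *
print(bot.job_done(),bot.current_clock())"
```

```text
the job is handed in; nothing more can be done
the job is handed in; nothing more can be done
```

The mould is closed and the job is handed in after about 22.5 s: the half is shut, the crossbar sits behind the keeper's nose, and the lever is flat; I felt no clear resistance while pressing it, so I judged it latched from the pictures and the hard stop at the bottom.

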